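# Change over the vessels at balance, stirrer and spill tray

### The arm

A 6-joint arm with a two-finger parallel gripper is mounted at the origin on the work surface. World frame = base frame: x ahead of the robot, y to its left, z up, the work surface at z = 0. Lengths are in mm, angles in rad, forces in N, time in s.
With the tool pointing down it reaches from about 425 to 950 mm from the base axis. Payload 14.7 kg.
Tool frame: the origin (TCP) lies at the very end of the fingers, on their centre line; the grasp point (between the pads) lies grasp_offset behind it (grasp_offset is the distance from the TCP to the grasp point, in mm); z points along the fingers, y is the line along which they close (so a half turn about z gives the same grasp; the last joint's range is limited). The gripper opens to 85 mm and grips with 20 to 120 N. Pads are 22 mm wide; open, the fingers measure 114 mm over their backs; the gripper's body (76 mm by 85 mm) begins 54 mm behind the grasp point. The pads swing forward as they close: fully open they stand 13 mm farther back than shut.
Start: joints at [1.118, 0.48, 1.596, -0, 1.065, -0.047], TCP at [256.566, 597.215, 231.297] pointing down, gripper open.
Joint ranges: [-2.75, 2.75], [-0.82, 2.05], [0.23, 2.67], [-1.56, 4.7], [0.09, 2.69], [-2.92, 2.92]. Speed limits (rad/s): [1.89, 1.89, 2.39, 3.01, 3.01, 3.01].

### API

Orientations are given as a unit quaternion [w, x, y, z].
In Python, from workcell import * gives the robot as it stands. The module is installed in compiled form; this text tells all that it offers.
- The arm moves only by the tool carry_out, never from a script. Its argument "increments" is text: rows parted by semicolons, each of 7 numbers parted by spaces: the opening, from -1 (shut) to 1 (fully open), then the shift along the tool's x, y, z in cm, then the turn, a rotation vector about the tool's x, y, z in rad. In form: hand dx dy dz wx wy wz; .... A call has exactly 5 rows; each row shifts and turns the commanded pose from where the row before left it, along the tool's axes as they then stand; what a row does not reach is not made up. A row lasts 1/8 s, in which the tool goes at most 62.5 mm and 10.7 degrees, less where a joint would pass 70% of its speed; a pose out of reach is approached as far as the arm can. A call is refused whole if a number of a shift passes 6.25 or a number of a turn 0.188, either way. A call with a gripper value outside its range is refused whole. The fingers move at their own pace and stop on an object; "newtons" is the grip in N (left out, the last holds). Time passes only in rows, so rows that do not move let the fingers close, or fill a call up. It gives the time, the measured TCP pose, the force, the opening and the grip force at its end, in the units of the state.
- sense(): the state, without advancing time (a new reading comes with each control period).
- get_image(name): name is "scene" or "top" or "wrist"; returns the picture (400x640x3 uint8, red, green, blue); there is no depth.
- camera_params(name): a dict with "camera_matrix" (3x3 intrinsics, pixels), "pose" (4x4, takes a point from camera to world coordinates); the wrist camera has in their place "tool_from_camera" (4x4, takes a point from camera to tool coordinates, whose origin is the TCP and whose axes are the flange's). Camera axes: x right, y up, looking along -z (the intrinsics and any distortion apply to the point x, -y, -z); pixel columns grow to the right and rows downward; lengths in mm; the calibration is good to about 2 mm. A picture is of the moment at which its call begins: read the wrist's pose just before it. camera_params takes no time and is no camera call.
- finish_job(): hands the job in; it is judged then, once.
The state is a dict: "clock": time; "q": joint angles; "joint_vel": joint speeds; "tau": joint torques, N m; "tool_pos": TCP position; "ee_rot": TCP orientation; "ft_force": force on the tool from outside, world axes, zero at the start; "wrist_torque": the same for the moment, N m; "gripper_width": finger opening in mm; "gripper_force": force on a finger pad.
Only numpy, scipy, OpenCV 4.12 (cv2) and the standard library are available. Lean on these libraries where they do the work, as an engineer would, in place of code of your own. Each camera call takes 0.05 s, during which the arm holds its last target. There are 200 camera calls.

### The job

Change the bench over for the next round: the corked conical flask on the balance has been weighed and goes onto the magnetic stirrer, the amber bottle that has been stirred goes from the stirrer back into its white spill tray, and the lidded weighing bottle waiting in that tray goes onto the balance pan. The empty cork mat is free if a vessel must be parked on the way. Stand each vessel upright in the middle of its new place, set it down rather than drop it, and never tip it over, and leave the slide box, the Petri dishes and the bell jar where they stand.

Things in the scene. Friction and masses are not known exactly. Their poses are not given: they have to be found in the camera images.
- flask: small clear-glass conical flask closed with a cork, one rigid piece; starts on the balance pan. Origin: centre of its underside, z up. Base 64 mm across up to 8 mm height, cone narrowing to the straight neck, which is 26 mm in diameter from 70 to 108 mm height; the cork (24 mm across) tops out at 122 mm. Grip it by the neck, about 95 mm up. 0.08 to 0.15 kg.
- bottle: small amber-glass reagent bottle with black screw cap, one rigid piece; starts on the stirrer. Origin: centre of its underside, z up. Body 56 mm in diameter up to 62 mm, then the shoulder; cap 41 mm (43 over its ribs) in diameter from 80 to 104 mm height, which is the top. Grip it by the cap, about 95 mm up. 0.13 to 0.25 kg.
- weigher: tall weighing bottle: straight glass cylinder 40 mm in diameter with a white ground lid of the same diameter, straight up to 64 mm height, with a small 18 mm lid knob up to 82 mm; one rigid piece; starts in the spill tray. Origin: centre of its underside, z up. Grip it by the cylinder, about 45 mm up. 0.05 to 0.1 kg.
- balance: white top-pan laboratory balance, fixed. Origin: on the bench directly under the centre of its round steel pan, z up. Pan 120 mm in diameter, flat, top 68 mm above the origin, does not give. Housing 160 mm wide (y), from x = -135 mm (front, with display and keys) to +80 mm, 52 mm high (display panel up to 63 mm).
- stirrer: grey magnetic stirrer with two knobs in front, switched off, fixed. Origin: on the bench directly under the centre of its round aluminium plate, z up. Plate 135 mm in diameter, flat, top 95 mm above the origin. Housing 150 mm wide (y), from x = -135 mm (knobs to -157 mm) to +80 mm, 78 mm high.
- tray: white plastic square spill tray, fixed. Origin: centre of its underside. 120 x 120 mm outside, walls 4 mm thick, rim 16 mm high, inner floor 4 mm above the origin.
- mat: square cork mat, fixed and empty: the free spot. Origin: centre of its underside. 120 x 120 mm, 6 mm thick (top 6 mm above the origin).
- slidebox: bystander: closed wooden slide box, 102 x 77 mm (with its brass clasp 105 mm), 36 mm high, loose. Origin: centre of its underside.
- petri: bystander: stack of two covered glass Petri dishes, 96 mm in diameter, 34 mm high, loose. Origin: centre of its underside.
- belljar: bystander: glass bell jar, 86 mm across its foot, 113 mm high with the knob, loose. Origin: centre of its underside.
Not all that is in view belongs to the job. What is shaped like the weigher but red or turquoise is not meant.

How it is judged (in metres and radians):
At the end, for the whole second after the job is handed in: The flask stands on the stirrer plate, the amber bottle on the floor of the spill tray and the weighing bottle on the balance pan, each within 15 mm of the middle of its place, upright (within 0.08 rad), at the height of that surface (within about 4 mm) and at rest (horizontal distance between flask and stirrer below 0.015 m and z of flask in the frame of stirrer between 0.09 and 0.099 m and horizontal distance between bottle and tray below 0.015 m and z of bottle in the frame of tray between -0.001 and 0.008 m and horizontal distance between weigher and balance below 0.015 m and z of weigher in the frame of balance between 0.063 and 0.072 m and angle between each of flask, bottle, weigher's own z axis and vertical below 0.08 rad and linear speed of each of flask, bottle, weigher below 0.02 m/s); the robot touches nothing.
It fails at once if a vessel is tipped by more than 0.7 rad (40 degrees) (angle between any of flask, bottle, weigher's own z axis and vertical above 0.7 rad).
It fails at once if a vessel is dropped (moves faster than 0.6 m/s, a fall of about 2 cm, with no finger touching it) ((linear speed of flask above 0.6 m/s and contact force between flask and the fingers below 0.05 N) or (linear speed of bottle above 0.6 m/s and contact force between bottle and the fingers below 0.05 N) or (linear speed of weigher above 0.6 m/s and contact force between weigher and the fingers below 0.05 N)).
It fails at once if the slide box, the Petri dishes or the bell jar is pushed more than 20 mm from where it stood (distance of any of slidebox, petri, belljar from where it was at the start of the episode above 0.02 m).
It also fails if it takes over 120 s, if anything falls off the work surface, if the arm or the gripper's body presses on something with over 40 N, if the wrist force passes 120 N, or if a joint passes its speed limit or range.

## Working session

There is one attempt and no reset: what is moved stays moved. The work goes in short steps, Python scripts to look and compute and a tool call to move; the robot and the scene stay as the last step left them, time stands still between calls to the robot, and variables do not carry over. Pictures are saved under pics/ and viewed, at most 14 in all, crops included, and the job is handed in when it is done.

Besides the shell and the picture viewer there is one more tool, called after "Emit:" as name(argument=value, ...) on one line, values as JSON. carry_out: Moves the arm, as the interface text tells. Its arguments: {"type":"object","properties":{"increments":{"type":"string"},"newtons":{"type":"number"}},"required":["increments"]}

```bash
mkdir -p pics; python3 - <<'E'
from workcell import *
import cv2,numpy as np
s=sense(); print(s)
for n in ("scene","top","wrist"):
    cv2.imwrite(f"pics/{n}0.png",get_image(n)[:,:,::-1])
    p=camera_params(n)
    print(n,{k:(np.round(v,4).tolist() if not isinstance(v,str) else v) for k,v in p.items()})
try: print(grasp_offset)
except Exception as e: print(e)
E
```

```text
{'clock': 0.0, 'q': array([ 1.11840164e+00,  4.80842936e-01,  1.59689017e+00,  4.28683390e-05,
        1.06508138e+00, -4.65663500e-02]), 'joint_vel': array([-0.00079417,  0.00102029, -0.00144418, -0.00062072, -0.00011699,
       -0.00058303]), 'tau': array([ 1.91607665e-03, -9.50606132e+01, -4.30183983e+01, -8.91455375e-05,
        1.19995981e-02, -4.16154535e-05]), 'tool_pos': array([256.37215129, 596.8508845 , 230.6591087 ]), 'ee_rot': array([-1.69000827e-04,  2.01534705e-01,  9.79481184e-01, -5.87377393e-04]), 'ft_force': array([-0.18820621,  0.41423129, -0.49798346]), 'wrist_torque': array([0.00244072, 0.01556368, 0.01051518]), 'gripper_force': 0.0, 'gripper_width': 85.5566520895466}
scene {'camera_matrix': [[396.7173, 0.0, 320.2659], [0.0, 396.7173, 200.1034], [0.0, 0.0, 1.0]], 'pose': [[0.5869, -0.6511, 0.4812, 1144.1333], [0.8096, 0.4789, -0.3394, -368.086], [-0.0095, 0.5888, 0.8082, 956.2514], [0.0, 0.0, 0.0, 1.0]]}
top {'camera_matrix': [[497.8485, 0.0, 323.6967], [0.0, 497.8485, 211.7357], [0.0, 0.0, 1.0]], 'pose': [[0.0198, 0.9912, -0.1306, 467.5951], [-0.9997, 0.0219, 0.0146, 7.0339], [0.0174, 0.1302, 0.9913, 1299.5922], [0.0, 0.0, 0.0, 1.0]]}
wrist {'camera_matrix': [[318.7737, 0.0, 317.5581], [0.0, 318.7737, 200.4679], [0.0, 0.0, 1.0]], 'tool_from_camera': [[-0.0006, 0.9569, 0.2903, 72.781], [1.0, 0.0006, 0.0001, -0.7659], [-0.0001, 0.2903, -0.9569, -142.9124], [0.0, 0.0, 0.0, 1.0]]}
18.700000000000003
```

View pics/top0.png

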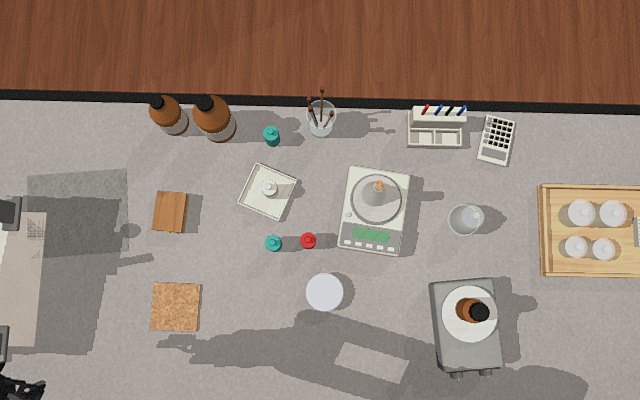

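View pics/scene0.png

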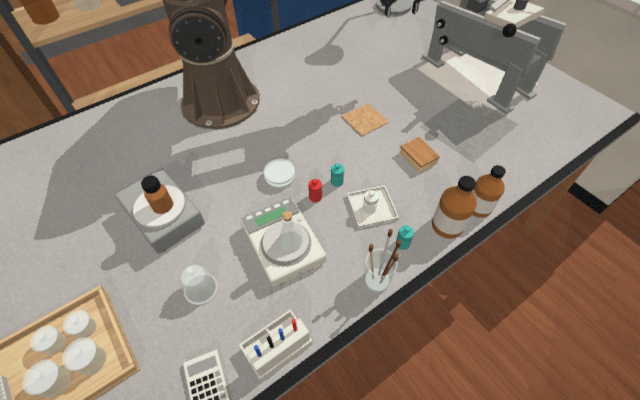

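The top view shows the pan at about (376,199) with the flask on it. The plate is at (469,313) with the amber bottle, the tray at (267,191) with the white-lidded weigher, and the mat at (176,307). The slide box is at (170,212), the Petri dishes at (325,292) and the bell jar at (465,219). The scene view agrees: pan (287,241), plate (159,206), tray (372,207). I'll zoom in for exact pixels.

```bash
python3 - <<'E'
import cv2,numpy as np
T=cv2.imread("pics/top0.png");S=cv2.imread("pics/scene0.png")
def c(I,x,y,w=100,h=100,k=2.6):
    o=cv2.resize(I[y:y+h,x:x+w],(260,260),interpolation=cv2.INTER_CUBIC)
    for i in range(0,100,20):
        cv2.putText(o,str(x+i),(int(i*2.6),8),0,.3,(0,0,255),1);cv2.putText(o,str(y+i),(0,int(i*2.6)+4),0,.3,(0,0,255),1)
        cv2.line(o,(int(i*2.6),10),(int(i*2.6),14),(0,0,255),1);cv2.line(o,(20,int(i*2.6)),(24,int(i*2.6)),(0,0,255),1)
    return o
m=np.vstack([np.hstack([c(T,220,145),c(T,325,155),c(T,418,270)]),np.hstack([c(S,325,165),c(S,237,190),c(S,110,155)])])
cv2.imwrite("pics/crop0.png",m)
E
```

```text
(no output)
```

View pics/crop0.png

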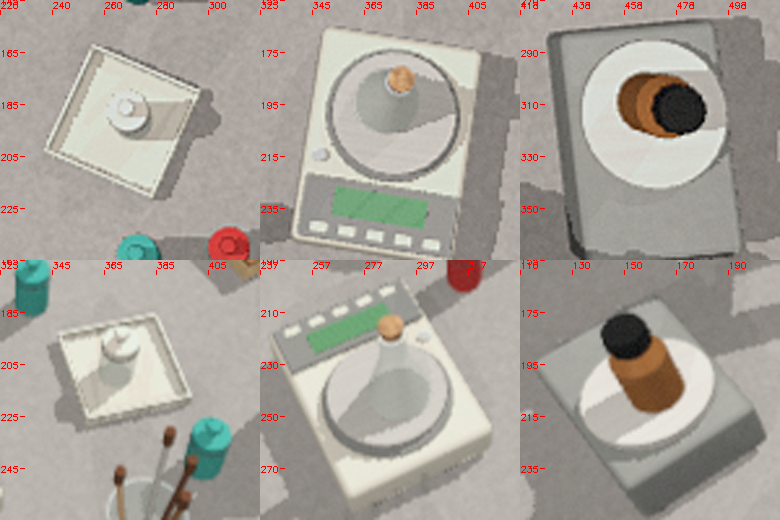

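```bash
cat > h.py <<'E'
from workcell import *
import cv2,numpy as np
from scipy.spatial.transform import Rotation as R
def tfm(n,s=None):
    p=camera_params(n)
    if n!="wrist": return p["camera_matrix"],p["pose"]
    w,x,y,z=s["ee_rot"]; T=np.eye(4);T[:3,:3]=R.from_quat([x,y,z,w]).as_matrix();T[:3,3]=s["tool_pos"]
    return p["camera_matrix"],T@p["tool_from_camera"]
def ray(KT,px):
    K,T=KT; d=np.linalg.inv(K)@[px[0],px[1],1]; d=T[:3,:3]@(d*[1,-1,-1]); return T[:3,3],d/np.linalg.norm(d)
def tri(a,b):
    (o,d),(p,e)=a,b; s=np.linalg.lstsq(np.c_[d,-e],p-o,rcond=None)[0]
    u,v=o+s[0]*d,p+s[1]*e; return (u+v)/2,np.linalg.norm(u-v)
def plane(r,z): return r[0]+r[1]*(z-r[0][2])/r[1][2]
def proj(KT,P):
    K,T=KT; c=np.linalg.inv(T)@np.r_[P,1]; u=K@(c[:3]*[1,-1,-1]); return u[:2]/u[2]
E
python3 - <<'E'
from h import *
t,s=tfm("top"),tfm("scene")
tc=np.array([(256.9,161.9),(297.3,180),(279.2,221.5),(236.9,202.7)]);sc=np.array([(398.1,218.1),(358.8,228.8),(347.3,193.5),(384.6,185.8)])
P=[("tray",tc.mean(0),sc.mean(0),16),("weigher",(268.5,186.2),(371.9,193.1),86),("pan",(376.3,199.4),(285.8,241.7),68),("cork",(378.8,185),(287.8,213.8),190),("plate",(470.3,313.8),(158.8,206),95),("cap",(479.9,312.3),(152.3,182.7),199)]
for n,a,b,z in P:
    p,e=tri(ray(t,a),ray(s,b)); print(n,p.round(1),"err",e.round(1),"at z",z,plane(ray(t,a),z).round(1)[:2],plane(ray(s,b),z).round(1)[:2])
for a in tc: print(plane(ray(t,a),16).round(1))
for n,a,z in [("slide",(170,212),36),("petri",(325,292),34),("bellknob",(475,218),113),("mat",(176,307),6),("turq",(273,243),75),("red",(308,241),75)]: print(n,plane(ray(t,a),z).round(0)[:2])
E
```

```text
tray [688.3 137.1   9.1] err 1.9 at z 16 [686.6 135.6] [692.1 134.3]
weigher [688.8 127.3  82.5] err 0.5 at z 86 [688.  126.8] [690.7 125.5]
pan [ 665.5 -142.9   60. ] err 1.2 at z 68 [ 663.9 -142.4] [ 670.  -144.4]
cork [ 677.2 -132.2  193.9] err 1.0 at z 190 [ 677.7 -133.1] [ 675.  -130.5]
plate [ 388.2 -365.9   91.7] err 1.8 at z 95 [ 388.1 -365.8] [ 391.7 -365.1]
cap [ 399.4 -353.4  193.7] err 6.1 at z 199 [ 398.6 -354.7] [ 406.5 -350.9]
[764.9 166.3  16. ]
[719.   58.9  16. ]
[608.6 102.8  16. ]
[655.3 214.1  16. ]
slide [625. 380.]
petri [431. -19.]
bellknob [ 617. -376.]
mat [385. 359.]
turq [549. 112.]
red [555.  26.]
```

Triangulation agrees with the given heights: pan 60 (68), plate 92 (95), weigher top 82.5 (86), cork 194 (190) and cap 194 (199). I'll park the weigher on the mat first. Move 1 turns the tool square to the world (tool x = −X, y = +Y, z = −Z) and starts over.

Emit:
carry_out(increments="1 0 0 0 0 0 -0.135; 1 0 0 0 0 0 -0.135; 1 0 0 0 0 0 -0.136; 1 -3.9 -4.2 0 0 0 0; 1 -3.9 -4.2 0 0 0 0", newtons=40)

```text
clock: 0.78
tool_pos: [334.9, 512.3, 230.9]
ee_rot: [-0.0, -0.001, 1.0, -0.0]
ft_force: [0.7, 1.0, 0.2]
gripper_width: 85.3
gripper_force: 0.0
```

Emit:
carry_out(increments="1 -3.9 -4.3 0 0 0 0; 1 -3.9 -4.3 0 0 0 0; 1 -3.9 -4.3 0 0 0 0; 1 -3.9 -4.3 0 0 0 0; 1 -3.9 -4.3 0 0 0 0")

```text
clock: 1.4
tool_pos: [530.6, 296.7, 231.2]
ee_rot: [-0.0, -0.0, 1.0, -0.0]
ft_force: [0.3, 1.0, -0.8]
gripper_width: 85.2
gripper_force: 0.0
```

Emit:
carry_out(increments="1 -3.9 -4.3 0 0 0 0; 1 -3.9 -4.3 0 0 0 0; 1 -3.9 -4.3 0 0 0 0; 1 -3.9 -4.3 0 0 0 0; 1 0 0 0 0 0 0")

```text
clock: 2.02
tool_pos: [687.8, 122.7, 230.6]
ee_rot: [0.0, 0.002, 1.0, -0.0]
ft_force: [-0.7, 0.4, 0.4]
gripper_width: 85.9
gripper_force: 0.0
```

```bash
python3 - <<'E'
from h import *
s=sense();print(s["tool_pos"],s["q"]);I=get_image("wrist")[:,:,::-1].copy()
k=tfm("wrist",s)
for P in [(688.5,127,86),(687.5,136,4)]:
    p=proj(k,P);print(p);cv2.drawMarker(I,tuple(int(v) for v in p.round()),(0,0,255),0,8,1)
cv2.imwrite("pics/w1.png",I)
E
```

```text
[687.83345557 122.73517166 230.55175544] [ 1.33545620e-01  5.50250229e-01  1.47391055e+00 -7.24339052e-04
  1.11719774e+00 -1.43335933e+00]
[323.54399413 186.65760462]
[330.02037322 168.42600644]
```

View pics/w1.png

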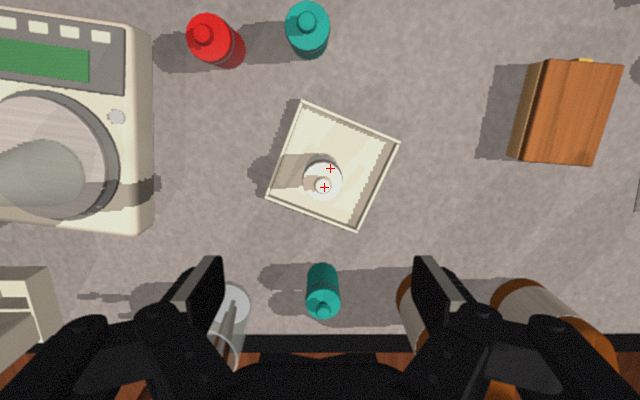

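The wrist view confirms the estimate. The weigher knob is at (323,185) against a predicted (323.5,186.7), and the tray corners at (303,99), (400,142), (357,232) and (266,197) average to the predicted centre. I'll descend and grip.

Emit:
carry_out(increments="1 0.1 0.4 3 0 0 0; 1 0 0 5.2 0 0 0; 1 0 0 5.2 0 0 0; 1 0 0 4.3 0 0 0; 1 0 0 2.5 0 0 0")

```text
clock: 2.7
tool_pos: [682.4, 131.5, 26.9]
ee_rot: [-0.002, -0.001, 1.0, -0.0]
ft_force: [-0.2, 0.4, 0.2]
gripper_width: 85.7
gripper_force: 0.0
```

Emit:
carry_out(increments="-1 0 0 0 0 0 0; -1 0 0 0 0 0 0; -1 0 0 0 0 0 0; -1 0 0 0 0 0 0; -1 0 0 0 0 0 0")

```text
clock: 3.32
tool_pos: [685.6, 130.8, 31.1]
ee_rot: [0.001, -0.0, 1.0, 0.0]
ft_force: [-1.1, 3.1, 7.9]
gripper_width: 39.1
gripper_force: 40.6
```

Emit:
carry_out(increments="-1 0 0 -1.5 0 0 0; -1 0 0 -3 0 0 0; -1 0 0 -3.5 0 0 0; -1 1 0.8 -2 0 0 0; -1 3 2.2 0 0 0 0")

```text
clock: 3.95
tool_pos: [645.8, 160.5, 131.8]
ee_rot: [0.002, 0.001, 1.0, 0.0]
ft_force: [-0.8, 0.0, -1.6]
gripper_width: 39.0
gripper_force: 40.3
```

Emit:
carry_out(increments="-1 4 3 0 0 0 0; -1 4.5 3.4 0 0 0 0; -1 4.5 3.4 0 0 0 0; -1 4.5 3.4 0 0 0 0; -1 4 3 0 0 0 0")

```text
clock: 4.58
tool_pos: [427.1, 323.2, 129.7]
ee_rot: [-0.0, -0.0, 1.0, 0.0]
ft_force: [0.9, 1.0, -0.7]
gripper_width: 39.0
gripper_force: 40.3
```

Emit:
carry_out(increments="-1 3 2.3 0 0 0 0; -1 1.5 1.3 0 0 0 0; -1 0 0 2 0 0 0; -1 0 0 2.5 0 0 0; -1 0 0 0 0 0 0")

```text
clock: 5.2
tool_pos: [383.8, 357.4, 83.3]
ee_rot: [-0.001, -0.0, 1.0, -0.001]
ft_force: [-0.2, 0.8, -0.1]
gripper_width: 39.2
gripper_force: 40.4
```

```bash
python3 - <<'E'
from h import *
s=sense();print(s["tool_pos"],s["gripper_width"],s["joint_vel"].round(3));I=get_image("wrist")[:,:,::-1].copy();T=get_image("top")[:,:,::-1]
print(sense()["tool_pos"])
k=tfm("wrist",s)
p=proj(k,(385,359,6));print(p);cv2.drawMarker(I,tuple(int(v) for v in p.round()),(0,0,255),0,8,1)
cv2.imwrite("pics/w2.png",np.hstack([I[:,130:510],cv2.resize(T[200:400,80:290],None,fx=2,fy=2)]))
E
```

```text
[383.76532178 357.41919082  83.27563309] 39.177124605864364 [-0.005 -0.031 -0.027  0.     0.032 -0.001]
[384.80683383 358.16870479  84.77205745]
[321.54733028 210.67828623]
```

View pics/w2.png

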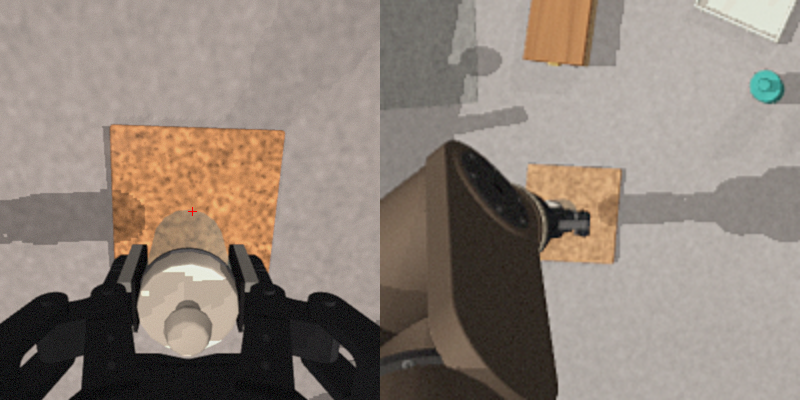

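The wrist view shows the weigher held straight between the pads over the mat, whose centre marker is at (322,211). The top view agrees. I'll lower it about 53 mm.

Emit:
carry_out(increments="-1 0 0 2 0 0 0; -1 0 0 2 0 0 0; -1 0 0 0.7 0 0 0; -1 0 0 0.4 0 0 0; -1 0 0 0.1 0 0 0")

```text
clock: 5.92
tool_pos: [384.9, 358.5, 33.1]
ee_rot: [0.0, -0.0, 1.0, 0.0]
ft_force: [-3.1, -4.3, 20.9]
gripper_width: 39.0
gripper_force: 42.1
```

Emit:
carry_out(increments="-1 0 0 0.1 0 0 0; -1 0 0 0 0 0 0; -1 0 0 0 0 0 0; -1 0 0 0 0 0 0; -1 0 0 0 0 0 0")

```text
clock: 6.55
tool_pos: [385.0, 358.5, 33.1]
ee_rot: [0.001, -0.0, 1.0, 0.0]
ft_force: [-5.1, -5.1, 25.6]
gripper_width: 38.9
gripper_force: 43.0
```

Emit:
carry_out(increments="-1 0 0 -0.2 0 0 0; 1 0 0 0 0 0 0; 1 0 0 0 0 0 0; 1 0 0 0 0 0 0; 1 0 0 0 0 0 0")

```text
clock: 7.18
tool_pos: [384.6, 358.2, 33.2]
ee_rot: [-0.0, -0.0, 1.0, -0.0]
ft_force: [0.4, -0.2, 0.0]
gripper_width: 85.7
gripper_force: 0.0
```

Emit:
carry_out(increments="1 0 0 -3 0 0 0; 1 0 0 -6 0 0 0; 1 -1 -2 -5 0 0 0; 1 -2 -5 -3 0 0 0; 1 -2.2 -5.6 -3 0 0 0")

```text
clock: 7.8
tool_pos: [435.5, 235.2, 232.6]
ee_rot: [0.001, -0.001, 1.0, 0.0]
ft_force: [0.8, 0.4, 0.6]
gripper_width: 85.2
gripper_force: 0.0
```

Emit:
carry_out(increments="1 -2.3 -5.8 0 0 0 0; 1 -2.3 -5.8 0 0 0 0; 1 -2.3 -5.8 0 0 0 0; 1 -2.3 -5.8 0 0 0 0; 1 2.1 -5.8 0 0 0 0")

```text
clock: 8.43
tool_pos: [508.1, -56.2, 231.1]
ee_rot: [0.001, -0.0, 1.0, -0.0]
ft_force: [0.3, -0.1, -0.5]
gripper_width: 85.7
gripper_force: 0.0
```

Emit:
carry_out(increments="1 2.1 -5.8 0 0 0 0; 1 2.1 -5.8 0 0 0 0; 1 2.1 -5.8 0 0 0 0; 1 2.1 -5.8 0 0 0 0; 1 1.5 -4 0 0 0 0")

```text
clock: 9.05
tool_pos: [406.0, -328.1, 231.2]
ee_rot: [0.0, 0.001, 1.0, -0.0]
ft_force: [1.4, -0.5, 0.0]
gripper_width: 85.7
gripper_force: 0.0
```

Emit:
carry_out(increments="1 0.5 -1.5 0 0 0 0; 1 0 0 0 0 0 0; 1 0 0 0 0 0 0; 1 0 0 0 0 0 0; 1 0 0 0 0 0 0")

```text
clock: 9.68
tool_pos: [402.6, -340.1, 231.3]
ee_rot: [0.0, -0.001, 1.0, 0.0]
ft_force: [0.2, -0.8, -0.2]
gripper_width: 85.8
gripper_force: 0.0
```

```bash
python3 - <<'E'
from h import *
s=sense();print(s["tool_pos"],s["q"].round(2));I=get_image("wrist")[:,:,::-1].copy();T=get_image("top")[:,:,::-1]
k=tfm("wrist",s)
for P in [(400,-354,199),(388,-366,95)]:
  p=proj(k,P);print(p);cv2.drawMarker(I,tuple(int(v) for v in p.round()),(0,0,255),0,8,1)
cv2.imwrite("pics/w3.png",np.hstack([I[:,130:510],cv2.resize(T[200:400,80:290],None,fx=2,fy=2)]))
E
```

```text
[ 402.60889441 -340.06304256  231.26329923] [-0.76  0.31  1.88  0.    0.96 -2.33]
[295.92190275 228.69761673]
[289.82587809 172.39716501]
```

View pics/w3.png

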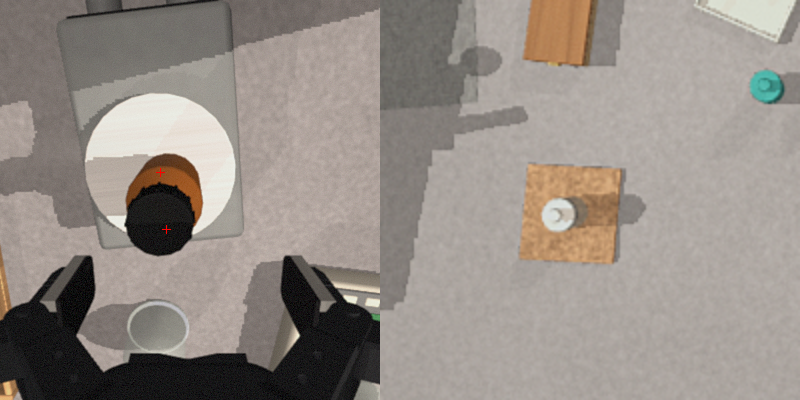

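The wrist view shows the cap top at about (290,221). The plate ellipse spans columns 215–366 and rows 93–~227, so its centre is near (290.5,160). The top view shows the weigher upright at mid-mat.

```bash
python3 - <<'E'
from h import *
s=sense();s["tool_pos"]=np.array([402.6,-340.1,231.3]);k=tfm("wrist",s);t=tfm("top")
for n,a,b,z in [("cap",(290,221),(479.9,312.3),199),("plate",(290.5,160),(470.3,313.8),95)]:
    print(n,plane(ray(k,a),z).round(1),*tri(ray(k,a),ray(t,b)))
# predicted plate rim
for c in [(388,-366),(395,-366),(398,-366)]:
    pts=np.array([proj(k,(c[0]+67.5*np.cos(u),c[1]+67.5*np.sin(u),95)) for u in np.linspace(0,6.28,60)])
    pt=np.array([proj(t,(c[0]+67.5*np.cos(u),c[1]+67.5*np.sin(u),95)) for u in np.linspace(0,6.28,60)])
    print(c,pts.min(0)-[130,0],pts.max(0)-[130,0],(pt.min(0)-[418,270])*2.6,(pt.max(0)-[418,270])*2.6)
E
```

```text
cap [ 395.2 -357.4  199. ] [ 398.21092663 -357.90166899  190.33247502] 0.7220470726364662
plate [ 376.9 -365.2   95. ] [ 383.83990787 -370.1911467    70.71272356] 8.050967093517283
(388, -366) [83.90099335 92.62695192] [235.65195488 241.9999919 ] [63.08904104 39.77560809] [209.32525127 189.341208  ]
(395, -366) [ 84.64084409 101.45637735] [235.30714989 248.70643979] [63.00297149 32.1386286 ] [209.12709613 181.47499338]
(398, -366) [ 84.95468765 105.19936128] [235.1608731  251.55342932] [62.96612503 28.86920031] [209.04226557 178.10748296]
```

The predicted rim for the plate at (388,−366) matches both views, so that centre stands. The cap is at about (397,−357). I'll descend and grip the cap.

Emit:
carry_out(increments="1 0.5 -1.7 0 0 0 0; 1 0 0 1.5 0 0 0; 1 0 0 2 0 0 0; 1 0 0 1.5 0 0 0; 1 0 0 1 0 0 0")

```text
clock: 10.4
tool_pos: [396.9, -357.6, 170.0]
ee_rot: [-0.0, 0.0, 1.0, 0.0]
ft_force: [-0.0, -0.3, -0.2]
gripper_width: 85.2
gripper_force: 0.0
```

Emit:
carry_out(increments="-1 0 0 0 0 0 0; -1 0 0 0 0 0 0; -1 0 0 0 0 0 0; -1 0 0 0 0 0 0; -1 0 0 0 0 0 0", newtons=60)

```text
clock: 11.02
tool_pos: [397.6, -358.0, 172.0]
ee_rot: [0.001, -0.0, 1.0, -0.0]
ft_force: [-0.3, 1.2, 5.9]
gripper_width: 39.3
gripper_force: 59.8
```

Emit:
carry_out(increments="-1 0 0 -1.5 0 0 0; -1 0 0 -2.5 0 0 0; -1 -1 1.7 -2 0 0 0; -1 -2 3.4 0 0 0 0; -1 -2.8 4.8 0 0 0 0")

```text
clock: 11.65
tool_pos: [455.8, -258.8, 232.7]
ee_rot: [0.001, 0.001, 1.0, -0.001]
ft_force: [0.9, -0.3, -2.1]
gripper_width: 39.2
gripper_force: 60.8
```

Emit:
carry_out(increments="-1 -3 5.1 0 0 0 0; -1 -3 5.1 0 0 0 0; -1 -3 5.1 0 0 0 0; -1 -3 5.1 0 0 0 0; -1 -3 5.1 0 0 0 0")

```text
clock: 12.28
tool_pos: [606.1, -1.9, 232.5]
ee_rot: [0.001, -0.0, 1.0, -0.0]
ft_force: [0.6, -0.8, -1.6]
gripper_width: 39.5
gripper_force: 60.8
```

Emit:
carry_out(increments="-1 -3 5.1 0 0 0 0; -1 -2.6 4.4 0 0 0 0; -1 -1.6 2.7 0 0 0 0; -1 -1 1.8 0 0 0 0; -1 0 0 0 0 0 0")

```text
clock: 12.9
tool_pos: [687.4, 137.0, 231.5]
ee_rot: [0.0, -0.001, 1.0, 0.0]
ft_force: [-0.4, -0.4, -2.2]
gripper_width: 39.6
gripper_force: 60.7
```

Emit:
carry_out(increments="-1 0 0 2 0 0 0; -1 0 0 3 0 0 0; -1 0 0 2 0 0 0; -1 0 0 0 0 0 0; -1 0 0 0 0 0 0")

```text
clock: 13.52
tool_pos: [687.6, 136.0, 162.2]
ee_rot: [0.001, 0.0, 1.0, 0.0]
ft_force: [-0.1, -0.2, -2.1]
gripper_width: 39.5
gripper_force: 60.8
```

```bash
python3 - <<'E'
from h import *
s=sense();print(s["tool_pos"],s["gripper_width"]);I=get_image("wrist")[:,:,::-1].copy();T=get_image("top")[:,:,::-1];S=get_image("scene")[:,:,::-1]
k=tfm("wrist",s)
for P in [(687.5,136,4)]:
  p=proj(k,P);print(p);cv2.drawMarker(I,tuple(int(v) for v in p.round()),(0,0,255),0,8,1)
cv2.imwrite("pics/w4.png",np.hstack([I[:,130:510],cv2.resize(S[130:330,270:480],None,fx=2,fy=2)]))
E
```

```text
[687.64834467 135.96906466 162.23294427] 39.47881918408023
[318.82597078 182.23095223]
```

View pics/w4.png

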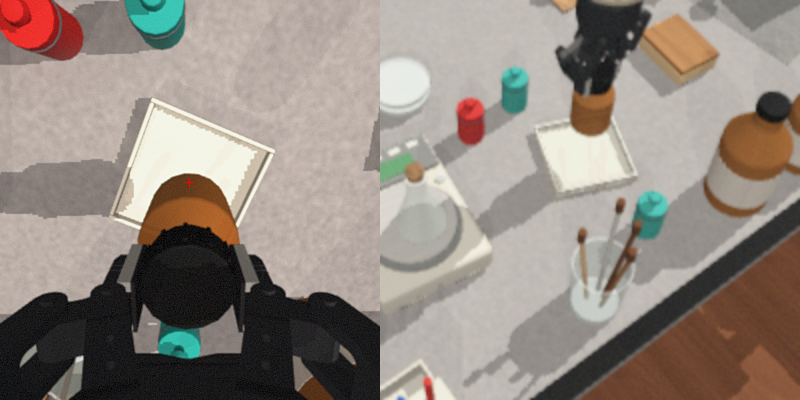

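```bash
python3 - <<'E'
from h import *
s=sense();k=tfm("wrist",s)
for p in [(283,98),(405,151),(241,213)]: print(plane(ray(k,p),16).round(1))
for p in [(608.6,102.8,16),(655.3,214.1,16),(719,58.9,16)]: print(proj(k,p)-[130,0])
s["tool_pos"]=np.array([687.8,124,230.6]);k=tfm("wrist",s)
for p in [(303,99),(400,142),(357,232),(266,197)]: print(plane(ray(k,p),16).round(1))
E
```

```text
[610.  105.3  16. ]
[655.8 214.3  16. ]
[715.1  61.6  16. ]
[150.07125389  96.2726598 ]
[274.84445209 150.49432939]
[108.4893781  216.82446647]
[610.1 107.3  16. ]
[655.6 214.3  16. ]
[763.3 170.4  16. ]
[719.2  62.6  16. ]
```

The tray corners at (283,98), (405,151) and (241,213) put its centre at about (686.5,138). The scene view shows the bottle upright over the tray. I'll shift 2 mm and lower about 81 mm.

Emit:
carry_out(increments="-1 0.1 0.2 1.5 0 0 0; -1 0 0 2.5 0 0 0; -1 0 0 2.2 0 0 0; -1 0 0 1.2 0 0 0; -1 0 0 0.4 0 0 0")

```text
clock: 14.3
tool_pos: [685.7, 138.3, 82.3]
ee_rot: [-0.001, -0.0, 1.0, -0.0]
ft_force: [-0.8, 0.3, -1.7]
gripper_width: 39.5
gripper_force: 60.8
```

Emit:
carry_out(increments="-1 0 0 0.2 0 0 0; -1 0 0 0 0 0 0; -1 0 0 0 0 0 0; -1 0 0 0 0 0 0; -1 0 0 0 0 0 0")

```text
clock: 14.92
tool_pos: [686.2, 138.2, 81.4]
ee_rot: [0.0, -0.0, 1.0, 0.0]
ft_force: [-0.3, 0.2, -1.9]
gripper_width: 39.3
gripper_force: 60.8
```

Emit:
carry_out(increments="-1 0 0 0.1 0 0 0; -1 0 0 0.1 0 0 0; -1 0 0 0 0 0 0; -1 0 0 0 0 0 0; -1 0 0 0 0 0 0")

```text
clock: 15.55
tool_pos: [686.9, 138.4, 81.0]
ee_rot: [0.001, -0.0, 1.0, 0.0]
ft_force: [-4.7, -0.3, 20.4]
gripper_width: 39.1
gripper_force: 63.1
```

Emit:
carry_out(increments="-1 0 0 -0.1 0 0 0; 1 0 0 0 0 0 0; 1 0 0 0 0 0 0; 1 0 0 0 0 0 0; 1 0 0 0 0 0 0")

```text
clock: 16.18
tool_pos: [686.1, 138.2, 80.1]
ee_rot: [-0.0, -0.0, 1.0, -0.0]
ft_force: [-0.2, -0.1, 0.2]
gripper_width: 85.5
gripper_force: 0.0
```

Emit:
carry_out(increments="1 0 0 -3 0 0 0; 1 0 0 -5 0 0 0; 1 0.1 -3 -5 0 0 0; 1 0.2 -5 -2.4 0 0 0; 1 0.2 -6 0 0 0 0")

```text
clock: 16.8
tool_pos: [682.3, -2.4, 237.0]
ee_rot: [0.002, -0.001, 1.0, -0.0]
ft_force: [0.0, -0.1, -0.4]
gripper_width: 85.7
gripper_force: 0.0
```

Emit:
carry_out(increments="1 0.3 -6 0 0 0 0; 1 0.2 -5 0 0 0 0; 1 0 -2 0 0 0 0; 1 0 0 0 0 0 0; 1 0 0 0 0 0 0")

```text
clock: 17.42
tool_pos: [676.2, -130.5, 234.1]
ee_rot: [-0.0, -0.0, 1.0, 0.0]
ft_force: [0.1, 1.0, 0.5]
gripper_width: 85.4
gripper_force: 0.0
```

```bash
python3 - <<'E'
from h import *
s=sense();print(s["tool_pos"],s["q"].round(2));I=get_image("wrist")[:,:,::-1].copy();S=get_image("scene")[:,:,::-1]
k=tfm("wrist",s)
for P in [(677,-133,190),(664.5,-142.5,68)]:
  p=proj(k,P);print(p);cv2.drawMarker(I,tuple(int(v) for v in p.round()),(0,0,255),0,8,1)
for u in np.linspace(0,6.2,30):
  p=proj(k,(664.5+60*np.cos(u),-142.5+60*np.sin(u),68));cv2.circle(I,tuple(int(v) for v in p.round()),1,(0,0,255))
cv2.imwrite("pics/w5.png",np.hstack([I[:,130:510],cv2.resize(S[130:330,270:480],None,fx=2,fy=2)]))
E
```

```text
[ 676.23004639 -130.51367301  234.10958086] [-0.23  0.53  1.5   0.    1.11 -1.81]
[315.43851844 226.67069832]
[306.54254302 169.07909392]
```

View pics/w5.png

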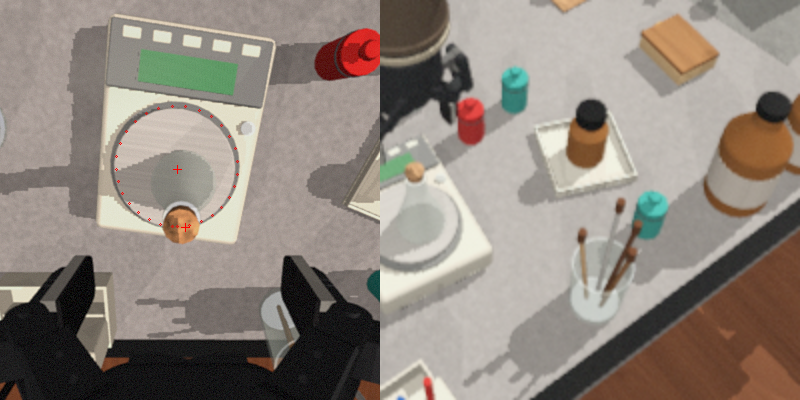

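The bottle stands upright at mid-tray. The cork is at (311,224) and the pan ring spans columns 238–371, which gives cork ≈ (675.5,−135.5) and pan ≈ (662.5,−144.5). I'll descend on the neck.

Emit:
carry_out(increments="1 0.1 -0.5 0 0 0 0; 1 0 0 2.5 0 0 0; 1 0 0 3 0 0 0; 1 0 0 2 0 0 0; 1 0 0 1.2 0 0 0")

```text
clock: 18.15
tool_pos: [674.9, -136.6, 146.2]
ee_rot: [-0.0, -0.0, 1.0, 0.0]
ft_force: [0.4, -0.5, -0.3]
gripper_width: 85.5
gripper_force: 0.0
```

Emit:
carry_out(increments="-1 0 0 0 0 0 0; -1 0 0 0 0 0 0; -1 0 0 0 0 0 0; -1 0 0 0 0 0 0; -1 0 0 0 0 0 0", newtons=45)

```text
clock: 18.77
tool_pos: [675.6, -136.9, 147.9]
ee_rot: [0.001, -0.0, 1.0, -0.0]
ft_force: [-0.2, -0.3, 6.7]
gripper_width: 24.9
gripper_force: 46.7
```

Emit:
carry_out(increments="-1 0 0 -1.5 0 0 0; -1 0 0 -2.5 0 0 0; -1 1.2 -1 -2.5 0 0 0; -1 2.5 -2 -1.5 0 0 0; -1 3.5 -2.8 0 0 0 0")

```text
clock: 19.4
tool_pos: [602.9, -195.7, 229.6]
ee_rot: [0.001, -0.001, 1.0, -0.001]
ft_force: [-0.5, -1.5, -0.5]
gripper_width: 24.5
gripper_force: 46.1
```

Emit:
carry_out(increments="-1 4.2 -3.3 0 0 0 0; -1 4.2 -3.3 0 0 0 0; -1 4.2 -3.3 0 0 0 0; -1 4.2 -3.3 0 0 0 0; -1 3 -2.4 0 0 0 0")

```text
clock: 20.02
tool_pos: [402.6, -352.1, 228.3]
ee_rot: [0.0, 0.0, 1.0, -0.0]
ft_force: [-0.3, -0.6, -0.7]
gripper_width: 24.6
gripper_force: 46.1
```

Emit:
carry_out(increments="-1 1.8 -1.5 0 0 0 0; -1 0 0 0 0 0 0; -1 0 0 2 0 0 0; -1 0 0 1.5 0 0 0; -1 0 0 0 0 0 0")

```text
clock: 20.65
tool_pos: [386.9, -365.0, 191.4]
ee_rot: [-0.001, -0.0, 1.0, 0.001]
ft_force: [-0.1, -1.2, -0.8]
gripper_width: 24.7
gripper_force: 46.1
```

```bash
python3 - <<'E'
from h import *
s=sense();print(s["tool_pos"],s["gripper_width"]);I=get_image("wrist")[:,:,::-1].copy();S=get_image("scene")[:,:,::-1]
k=tfm("wrist",s)
for u in np.linspace(0,6.2,30):
  p=proj(k,(388+67.5*np.cos(u),-366+67.5*np.sin(u),95));cv2.circle(I,tuple(int(v) for v in p.round()),1,(0,0,255))
cv2.imwrite("pics/w6.png",np.hstack([I[:,130:510],cv2.resize(S[130:330,70:280],None,fx=2,fy=2)]))
E
```

```text
[ 386.85433694 -364.99010608  191.41300405] 24.657550298944834
```

View pics/w6.png

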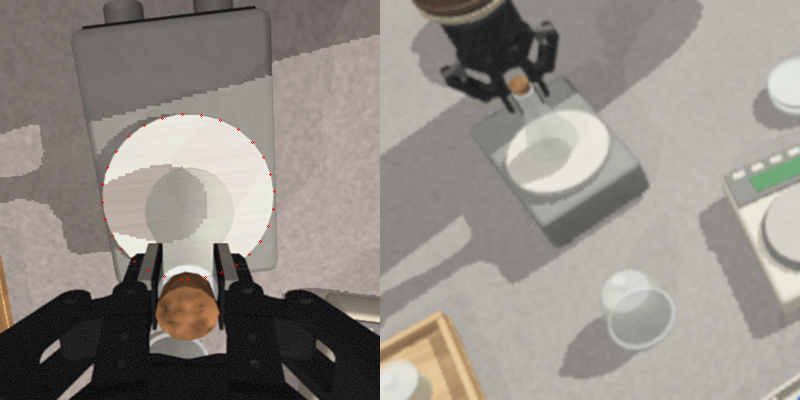

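The red rim points match the plate edge, and the flask's base (about (320,208)) sits over its middle. I'll lower by feel.

Emit:
carry_out(increments="-1 0 0 0.8 0 0 0; -1 0 0 0.5 0 0 0; -1 0 0 0.2 0 0 0; -1 0 0 0 0 0 0; -1 0 0 0 0 0 0")

```text
clock: 21.38
tool_pos: [387.3, -365.9, 177.3]
ee_rot: [0.0, -0.0, 1.0, -0.0]
ft_force: [-0.1, -0.9, -0.5]
gripper_width: 24.6
gripper_force: 46.1
```

Emit:
carry_out(increments="-1 0 0 0.1 0 0 0; -1 0 0 0.1 0 0 0; -1 0 0 0 0 0 0; -1 0 0 0 0 0 0; -1 0 0 0 0 0 0")

```text
clock: 22.0
tool_pos: [387.2, -365.8, 175.2]
ee_rot: [0.0, -0.0, 1.0, -0.0]
ft_force: [0.2, 0.4, -0.9]
gripper_width: 24.4
gripper_force: 46.1
```

Emit:
carry_out(increments="-1 0 0 0.1 0 0 0; -1 0 0 0.1 0 0 0; -1 0 0 0 0 0 0; -1 0 0 0 0 0 0; -1 0 0 0 0 0 0")

```text
clock: 22.62
tool_pos: [387.6, -365.9, 174.8]
ee_rot: [0.001, -0.0, 1.0, -0.0]
ft_force: [-4.6, 8.3, 29.6]
gripper_width: 24.7
gripper_force: 49.4
```

Emit:
carry_out(increments="-1 0 0 -0.2 0 0 0; 1 0 0 0 0 0 0; 1 0 0 0 0 0 0; 1 0 0 0 0 0 0; 1 0 0 0 0 0 0")

```text
clock: 23.25
tool_pos: [387.2, -365.8, 175.1]
ee_rot: [-0.0, -0.0, 1.0, 0.0]
ft_force: [-0.5, 0.5, -0.2]
gripper_width: 85.4
gripper_force: 0.0
```

Emit:
carry_out(increments="1 0 0 -3 0 0 0; 1 0 0 -3.2 0 0 0; 1 -1 2.6 0 0 0 0; 1 -2.1 5.4 0 0 0 0; 1 -2.2 5.6 0 0 0 0")

```text
clock: 23.88
tool_pos: [440.5, -228.7, 237.3]
ee_rot: [0.0, 0.001, 1.0, -0.0]
ft_force: [1.5, 0.3, -0.0]
gripper_width: 85.1
gripper_force: 0.0
```

Emit:
carry_out(increments="1 -2.25 5.75 0 0 0 0; 1 -2.25 5.75 0 0 0 0; 1 -2.25 5.75 0 0 0 0; 1 -2.25 5.75 0 0 0 0; 1 2.2 5.8 0 0 0 0")

```text
clock: 24.5
tool_pos: [510.2, 60.4, 237.1]
ee_rot: [0.001, -0.0, 1.0, 0.0]
ft_force: [0.9, 0.7, 0.2]
gripper_width: 85.3
gripper_force: 0.0
```

Emit:
carry_out(increments="1 2.2 5.5 0 0 0 0; 1 2.2 5.5 0 0 0 0; 1 2.2 5.5 0 0 0 0; 1 2.2 5.5 0 0 0 0; 1 2.2 5.5 0 0 0 0")

```text
clock: 25.12
tool_pos: [397.1, 334.9, 237.3]
ee_rot: [0.0, -0.0, 1.0, 0.0]
ft_force: [2.1, -0.1, -0.4]
gripper_width: 85.6
gripper_force: 0.0
```

Emit:
carry_out(increments="1 1.3 2.5 0 0 0 0; 1 0 0 3 0 0 0; 1 0 0 3 0 0 0; 1 0 0 0 0 0 0; 1 0 0 0 0 0 0")

```text
clock: 25.75
tool_pos: [385.5, 358.4, 178.0]
ee_rot: [0.0, -0.0, 1.0, 0.0]
ft_force: [0.1, -0.3, -0.8]
gripper_width: 85.4
gripper_force: 0.0
```

```bash
python3 - <<'E'
from h import *
s=sense();print(s["tool_pos"],s["gripper_width"]);I=get_image("wrist")[:,:,::-1].copy();S=get_image("scene")[:,:,::-1]
k=tfm("wrist",s);p=proj(k,(385,358.5,88));print(p);cv2.drawMarker(I,tuple(int(v) for v in p.round()),(0,0,255),0,8,1)
cv2.imwrite("pics/w7.png",np.hstack([I[:,130:510],cv2.resize(S[130:330,70:280],None,fx=2,fy=2)]))
E
```

```text
[385.48864486 358.42738952 178.04450668] 85.3949861894319
[319.16050379 202.93351917]
```

View pics/w7.png

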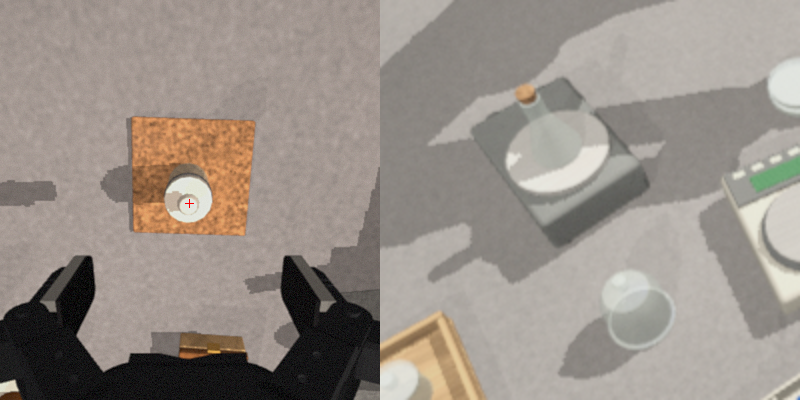

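The weigher knob is at (319,203), exactly where predicted, and the flask stands upright at mid-plate. I'll grip the weigher and carry it to the balance.

Emit:
carry_out(increments="1 0 0 3 0 0 0; 1 0 0 4.2 0 0 0; 1 0 0 4 0 0 0; 1 0 0 2.4 0 0 0; 1 0 0 1 0 0 0")

```text
clock: 26.48
tool_pos: [385.2, 358.1, 30.8]
ee_rot: [-0.0, -0.0, 1.0, -0.0]
ft_force: [-0.0, 0.3, 0.2]
gripper_width: 84.9
gripper_force: 0.0
```

Emit:
carry_out(increments="-1 0 0 0 0 0 0; -1 0 0 0 0 0 0; -1 0 0 0 0 0 0; -1 0 0 0 0 0 0; -1 0 0 0 0 0 0", newtons=40)

```text
clock: 27.1
tool_pos: [385.7, 358.7, 32.4]
ee_rot: [0.001, -0.0, 1.0, 0.001]
ft_force: [-0.8, -1.7, 8.8]
gripper_width: 39.3
gripper_force: 39.1
```

Emit:
carry_out(increments="-1 0 0 -2 0 0 0; -1 0 0 -4 0 0 0; -1 0 0 -4 0 0 0; -1 -1 -1.8 -4 0 0 0; -1 -2 -3.6 0 0 0 0")

```text
clock: 27.72
tool_pos: [416.7, 305.5, 175.0]
ee_rot: [0.003, -0.001, 1.0, 0.002]
ft_force: [0.8, -0.2, -1.9]
gripper_width: 38.9
gripper_force: 40.4
```

Emit:
carry_out(increments="-1 -2.9 -5.3 0 0 0 0; -1 -2.9 -5.3 0 0 0 0; -1 -2.9 -5.3 0 0 0 0; -1 -2.9 -5.3 0 0 0 0; -1 -2.9 -5.3 0 0 0 0")

```text
clock: 28.35
tool_pos: [561.0, 37.3, 172.1]
ee_rot: [0.001, -0.0, 1.0, 0.0]
ft_force: [1.5, 0.7, -0.2]
gripper_width: 39.6
gripper_force: 40.4
```

Emit:
carry_out(increments="-1 -2.9 -5.3 0 0 0 0; -1 -2.9 -5.3 0 0 0 0; -1 -2.4 -4.4 0 0 0 0; -1 -1.3 -2.3 0 0 0 0; -1 -0.7 -1.1 0 0 0 0")

```text
clock: 28.98
tool_pos: [662.6, -146.1, 171.7]
ee_rot: [0.0, 0.001, 1.0, -0.0]
ft_force: [0.0, 0.5, -1.1]
gripper_width: 39.4
gripper_force: 40.4
```

Emit:
carry_out(increments="-1 0 0 3 0 0 0; -1 0 0 2 0 0 0; -1 0 0 0 0 0 0; -1 0 0 0 0 0 0; -1 0 0 0 0 0 0")

```text
clock: 29.6
tool_pos: [662.8, -144.7, 122.3]
ee_rot: [0.001, -0.0, 1.0, -0.0]
ft_force: [0.2, -0.5, -0.0]
gripper_width: 39.3
gripper_force: 40.4
```

```bash
python3 - <<'E'
from h import *
s=sense();print(s["tool_pos"],s["gripper_width"]);I=get_image("wrist")[:,:,::-1].copy();S=get_image("scene")[:,:,::-1]
k=tfm("wrist",s)
for u in np.linspace(0,6.2,30):
  p=proj(k,(662.5+60*np.cos(u),-144.5+60*np.sin(u),68));cv2.circle(I,tuple(int(v) for v in p.round()),1,(0,0,255))
cv2.imwrite("pics/w8.png",np.hstack([I[:,130:510],cv2.resize(S[130:330,200:410],None,fx=2,fy=2)]))
E
```

```text
[ 662.77416474 -144.70514046  122.28553757] 39.251112516743135
```

View pics/w8.png

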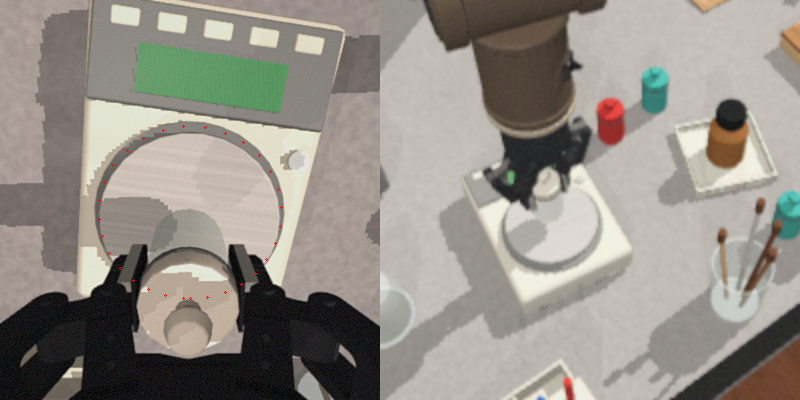

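The projected rim matches the pan within about 2 px, and the weigher hangs upright above its middle. I'll lower by feel.

Emit:
carry_out(increments="-1 0 0 1 0 0 0; -1 0 0 1 0 0 0; -1 0 0 0.5 0 0 0; -1 0 0 0.1 0 0 0; -1 0 0 0 0 0 0")

```text
clock: 30.32
tool_pos: [662.2, -144.8, 95.1]
ee_rot: [-0.0, -0.0, 1.0, 0.0]
ft_force: [-1.0, 0.7, -0.6]
gripper_width: 39.0
gripper_force: 40.5
```

Emit:
carry_out(increments="-1 0 0 0.1 0 0 0; -1 0 0 0 0 0 0; -1 0 0 0 0 0 0; -1 0 0 0 0 0 0; -1 0 0 0 0 0 0")

```text
clock: 30.95
tool_pos: [662.4, -144.8, 94.5]
ee_rot: [0.0, -0.0, 1.0, -0.0]
ft_force: [-1.0, 0.1, 5.8]
gripper_width: 39.2
gripper_force: 40.7
```

Contact is light, so I'll release, rise clear and look.

Emit:
carry_out(increments="1 0 0 0 0 0 0; 1 0 0 0 0 0 0; 1 0 0 0 0 0 0; 1 0 0 0 0 0 0; 1 0 0 -1 0 0 0")

```text
clock: 31.58
tool_pos: [661.6, -144.6, 103.8]
ee_rot: [-0.001, -0.0, 1.0, 0.0]
ft_force: [-0.8, -0.6, 0.0]
gripper_width: 85.3
gripper_force: 0.0
```

Emit:
carry_out(increments="1 0 0 -3 0 0 0; 1 0 0 -5 0 0 0; 1 0 0 -5 0 0 0; 1 4 4 -1 0 0 0; 1 0 5 0 0 0 0")

```text
clock: 32.2
tool_pos: [620.7, -54.8, 246.5]
ee_rot: [0.001, 0.001, 1.0, -0.0]
ft_force: [-0.0, -0.2, -0.8]
gripper_width: 85.3
gripper_force: 0.0
```

Emit:
carry_out(increments="1 0 5 0 0 0 0; 1 0 5 0 0 0 0; 1 0 5 0 0 0 0; 1 0 5 0 0 0 0; 1 0 0 0 0 0 0")

```text
clock: 32.83
tool_pos: [621.9, 148.6, 244.9]
ee_rot: [0.0, -0.002, 1.0, 0.0]
ft_force: [0.6, -0.7, -0.2]
gripper_width: 85.2
gripper_force: 0.0
```

```bash
python3 - <<'E'
from h import *
print(sense()["tool_pos"]);S=get_image("scene")[:,:,::-1].copy();T=get_image("top")[:,:,::-1].copy();t,s=tfm("top"),tfm("scene")
D=[(388,-366,95,122,67.5),(686.5,138,4,104,56),(662.5,-144.5,68,82,60)]
for X,Y,z,h,r in D:
  for I,k in((S,s),(T,t)):
    p=proj(k,(X,Y,z+h));cv2.drawMarker(I,tuple(int(v) for v in p.round()),(0,0,255),0,6,1)
    for u in np.linspace(0,6.2,24):
      p=proj(k,(X+r*np.cos(u),Y+r*np.sin(u),z));cv2.circle(I,tuple(int(v) for v in p.round()),0,(0,0,255))
f=lambda I,x,y,w,h:cv2.resize(I[y:y+h,x:x+w],None,fx=2,fy=2)
cv2.imwrite("pics/end.png",np.vstack([f(T,130,120,390,150)[:, :780],f(S,90,145,390,150)]))
cv2.imwrite("pics/endT.png",cv2.resize(T[250:400,400:540],None,fx=3,fy=3))
E
```

```text
[621.89381407 148.60579541 244.91897881]
```

View pics/end.png

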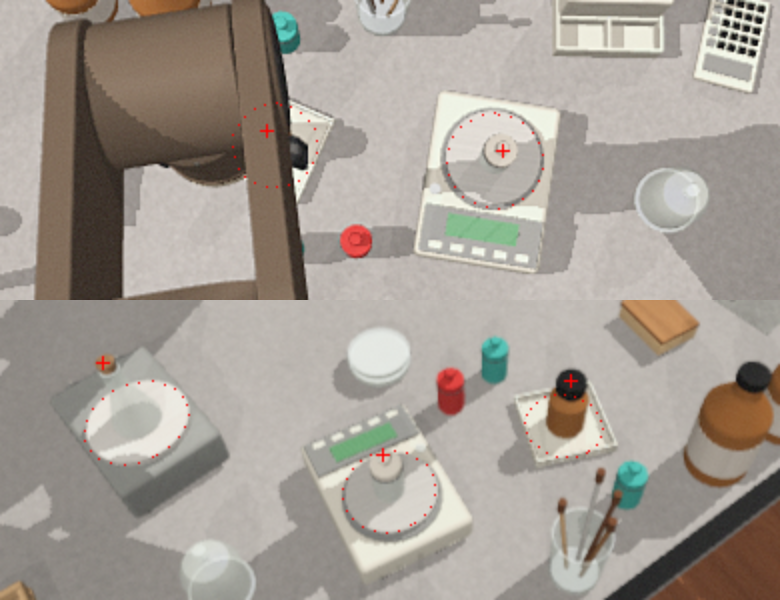

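In both views the three vessels stand upright in the middle of their places. In the top view the weigher knob is on its marker at (381,195). The bystanders in view have not moved, and the gripper hangs free. I'll hand the job in.

```bash
python3 -c "
from workcell import *
print(finish_job())"
```

```text
the job is handed in; nothing more can be done
None
```

The changeover is done and handed in at about 33 s on the robot's clock: the flask is on the stirrer, the amber bottle in the spill tray and the weighing bottle on the balance pan, all upright and near centre in the last views (the verdict was not shown to me).

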